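# Clamp a pellet die in the bench screw press, a quarter turn past contact

### The arm

A 6-joint arm with a two-finger parallel gripper is mounted at the origin on a cart in front of the work surface, level with it; the furniture and walls round the work are solid. World frame = base frame: x ahead of the robot, y to its left, z up, the work surface at z = 0. Lengths are in m, angles in rad, forces in N, time in s.
With the tool pointing down it reaches from about 0.3 to 0.775 m from the base axis. Payload 14.6 kg.
Tool frame: the origin (TCP) lies at the very end of the fingers, on their centre line; the grasp point (between the pads) lies 19 mm behind it; z points along the fingers, y is the line along which they close (so a half turn about z gives the same grasp; the last joint's range is limited). The gripper opens to 85 mm and grips with 20 to 120 N. Pads are 22 mm wide; open, the fingers measure 114 mm over their backs; the gripper's body (76 mm by 85 mm) begins 54 mm behind the grasp point. The pads swing forward as they close: fully open they stand 13 mm farther back than shut.
Start: joints at [1.169, 0.3, 1.521, -0, 1.321, -0.067], TCP at [0.181, 0.519, 0.231] pointing down, gripper open.
Joint ranges: [-3.03, 3.03], [-0.79, 2.21], [0.23, 2.52], [-1.04, 4.18], [0, 3.07], [-2.55, 2.55]. Speed limits (rad/s): [2.22, 2.22, 2.57, 3.14, 3.14, 3.14].

### API

Orientations are given as a unit quaternion [x, y, z, w].
In Python, from plant import sense, vision, order gives the robot as it stands.
- The arm moves only by the shell command python3 -m creep 'ROWS' [OPENING] [FORCE]. ROWS is JSON, one flat list of numbers, 4 for each row, row after row: the shift along the world's x, y, z in cm, then the turn about the world's z in degrees. A call has 1 to 20 rows; each row shifts and turns the commanded pose from where the row before left it; what a row does not reach is not made up. A row lasts 1/8 s, in which the tool goes at most 62.5 mm and 10.7 degrees, less where a joint would pass 70% of its speed; a pose out of reach is approached as far as the arm can. A call with a gripper value outside its range is refused whole. OPENING is the opening in per cent of the stroke, from 0 (shut) to 100 (fully open), set as the call begins (- or left out, the last holds). The fingers move at their own pace and stop on an object; FORCE is the grip in N (left out, the last holds). Time passes only in rows, so rows that do not move let the fingers close. It gives the time, the measured TCP pose, the force, the opening and the grip force at its end, in the units of the state.
- sense(): the state, without advancing time (a new reading comes with each control period).
- vision.read_camera(name): name is "scene" or "side" or "wrist"; returns (picture, depth): 400x640x3 uint8, red, green, blue; 400x640 float32, m along the optical axis (not along the pixel's ray), 0 where there is no reading.
- vision.camera_params(name): a dict with "intrinsics" (3x3 intrinsics, pixels), "xyz" and "orientation" of the camera in the world. Camera axes: x right, y up, looking along -z (the intrinsics and any distortion apply to the point x, -y, -z); pixel columns grow to the right and rows downward; lengths in m; the calibration is good to about 2 mm. A picture is of the moment at which its call begins: read the wrist's pose just before it. camera_params takes no time and is no camera call; for the wrist camera it gives the pose at the moment of the call.
- order.job_done(): hands the job in; it is judged then, once.
The state is a dict: "clock": time; "q": joint angles; "qd": joint speeds; "joint_torque": joint torques, N m; "position": TCP position; "tcp_rot": TCP orientation; "ft_force": force on the tool from outside, world axes, zero at the start; "torque": the same for the moment, N m; "opening": opening from 0.0 (shut) to 1.0 (fully open); "grip_force": force on a finger pad.
Only numpy, scipy, OpenCV 4.12 (cv2) and the standard library are available. Lean on these libraries where they do the work, as an engineer would, in place of code of your own. Each camera call takes 0.05 s, during which the arm holds its last target. There are 200 camera calls.

### The job

Slide the die carrier into the bench press by its orange tab until it is fully home against the end stop. Then crank the wheel clockwise (seen from above) until the sprung foot just touches the die, give it one quarter turn more and let go, leaving the die clamped; never press it much harder than that, and leave the jars, beaker and petri dish alone.

Things in the scene. Friction and masses are not known exactly. Their poses are not given: they have to be found in the camera images.
- press: Bench screw press, fixed: grey base plate 290x150x12 mm, two steel posts at y = +/-63 mm, blue yoke (top 159 mm up), crank wheel 136 mm across on top. Origin on the table under the screw axis; z up; x is the way the carrier slides in (plate from x = -230 to +60 mm), y across.
- end_stop (a point): Middle of the rubber end stop's face, on the base plate's top, at x = +35 mm in the press's frame; axes as the press. It closes a channel between two dark guides 14 mm high, 64 mm apart, which begins at x = -30 mm and is flared outward from x = -57 mm. The carrier's inner end rests against it when fully home.
- carrier: Loose die carrier, 0.4 to 0.85 kg, lying on the base plate outside the channel: aluminium plate 200x60x12 mm with a steel die 44 mm across; dark plunger 24 mm across on it, top 46 mm above the underside. Origin on the underside below the die; x points to the inner end, 35 mm ahead. Fully home, the origin is over the press's origin (12 mm up), x along the press's x.
- carrier_tab (a point): Centre of the carrier's orange upright grip tab, 24 mm along the carrier's x, 14 mm across, 45 mm high; 145 mm behind the carrier's origin and 32.5 mm above its underside (tab top at 55 mm). Axes as the carrier. Held here the carrier slides easily; straighten it before it enters the guides.
- ram: Screw spindle, stem and sprung brass foot (34 mm across), turning with the wheel; sinks 24 mm per clockwise turn. Origin on the axis. The stem is set differently each time, unmeasured: at wheel angle 0 the foot's underside is 74 to 88 mm above the table (plunger top 58 mm), so contact must be felt. Past contact its spring gives 10 N per mm: 60 N at a quarter turn. Over 100 N spoils the die.
- wheel (a joint): Wheel angle (rad), growing clockwise seen from above, which lowers the foot; the wheel keeps its height. Free, it drags 1 N at the knob; from contact on, the foot rubs on the plunger and the knob's drag rises some 7 N per rad while turning, of which some 4 N per rad is still felt by a hand that pauses on it. Let go, it springs back about 0.2 rad, then locks; that is allowed for.
- wheel_axis (a point): Point on the wheel's axis, 180 mm above the table; the wheel's face is at 176 mm. The spindle's end may stand up to 16 mm out of the face here.
- wheel_knob (a point): Top of the crank knob, 228 mm above the table: upright black knob 18 mm across, 50 mm high, 55 mm from the wheel's axis. It spins freely on its pin, so a gripper holding it (best about 14 mm below this point) can keep its heading while leading it round in a circle.
- red_jar: Bystander: white sample jar with red lid, 48 mm across, 58 mm high. Origin at the centre of its underside.
- white_jar: Bystander: all-white sample jar, 48 mm across, 64 mm high. Origin at the centre of its underside.
- beaker: Bystander: small glass beaker, 53 mm across, 70 mm high. Origin at the centre of its underside.
- petri: Bystander: petri dish with a teal lid, 66 mm across, 14 mm high. Origin at the centre of its underside.
Mind the look-alikes: they are no part of the job. Several things have the shape of the carrier; the one meant has the colours described above.

How it is judged:
By the outcome, as a careful person would: the job done as asked, in the order asked, and still so for the second after the job is handed in, with the robot touching nothing.
It also fails if it takes over 72 s, if anything falls off the work surface, if the arm or the gripper's body presses on something with over 40 N, if the wrist force passes 120 N, or if a joint passes its speed limit or range.

## Working session

There is one attempt and no reset: what is moved stays moved. The work goes in short steps, Python scripts to look and compute and a shell command to move; the robot and the scene stay as the last step left them, time stands still between calls to the robot, and variables do not carry over. Pictures are saved under pics/ and viewed, at most 10 in all, crops included, and the job is handed in when it is done.

```bash
ls; mkdir -p pics
cat > h.py <<'E'
import numpy as np, cv2
from scipy.spatial.transform import Rotation as R
from plant import sense, vision, order
def look(n):
    p=vision.camera_params(n); im,d=vision.read_camera(n); return im,d,p
def pts(d,p):
    K=np.array(p['intrinsics']); v,u=np.mgrid[:d.shape[0],:d.shape[1]]
    c=np.stack([(u-K[0,2])/K[0,0]*d,-(v-K[1,2])/K[1,1]*d,-d],-1)
    return c@R.from_quat(p['orientation']).as_matrix().T+np.array(p['xyz'])
def ray(u,v,p,z):
    K=np.array(p['intrinsics']); c=np.array([(u-K[0,2])/K[0,0],-(v-K[1,2])/K[1,1],-1])
    w=R.from_quat(p['orientation']).as_matrix()@c; o=np.array(p['xyz']); return o+w*(z-o[2])/w[2]
def save(n,im): cv2.imwrite('pics/'+n,im[...,::-1])
E
python3 - <<'E'
from h import *
for n in('scene','side'):
    im,d,p=look(n); save(n+'0.png',im); np.savez(n+'0.npz',im=im,d=d); print(n,{k:(v.keys() if isinstance(v,dict) else v) for k,v in p.items()}, (d>0).mean())
s=sense();print(s['clock'],s['position'],s['tcp_rot'])
E
```

```text
pics
scene {'intrinsics': array([[382.601414  ,   0.        , 321.13258072],
       [  0.        , 382.601414  , 201.70071736],
       [  0.        ,   0.        ,   1.        ]]), 'xyz': array([-0.00815734, -0.79935472,  1.17871363]), 'orientation': array([ 0.33488725, -0.10663242, -0.264943  ,  0.89793389])} 0.995796875
side {'intrinsics': array([[440.88724857,   0.        , 318.36900937],
       [  0.        , 440.88724857, 199.69719244],
       [  0.        ,   0.        ,   1.        ]]), 'xyz': array([0.12592961, 1.06983256, 0.8019461 ]), 'orientation': array([-0.08879748,  0.50017689,  0.85064452, -0.13543259])} 0.99604296875
0.1 [0.1806577  0.51927983 0.23078176] [ 1.66623550e-01  9.86020455e-01 -4.92478938e-04 -1.09199257e-04]
```

View pics/scene0.png

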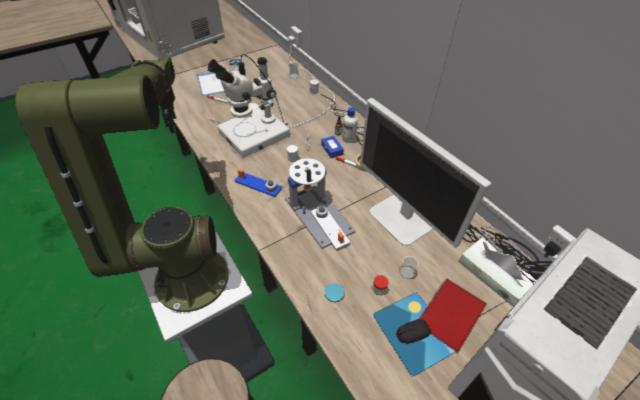

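View pics/side0.png

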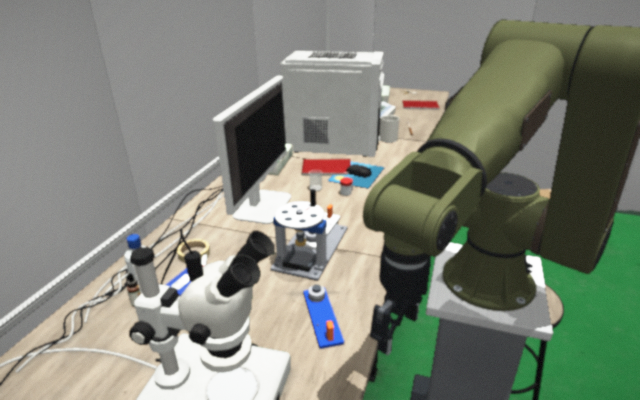

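Scene view: the press has its wheel at (307,172). The silver carrier, with its orange tab at (340,237), lies on the base plate. The blue carrier at (258,184) is a look-alike. The red jar is at (381,284), the beaker at (408,267), the petri dish at (334,292) and a white jar at (293,153). The side view shows the same press at (302,230).

Run:
```python
from h import *
for n in('scene','side'):
    f=np.load(n+'0.npz'); im,d=f['im'],f['d']; p=vision.camera_params(n); P=pts(d,p)
    hsv=cv2.cvtColor(im,cv2.COLOR_RGB2HSV)
    # orange
    m=cv2.inRange(hsv,(5,150,120),(16,255,255))
    N,L,S,C=cv2.connectedComponentsWithStats(m)
    for i in range(1,N):
        if S[i,4]>12: q=P[L==i]; print(n,'orange',C[i].round(),S[i,4],np.median(q,0).round(3),q.max(0).round(3))
    # wheel face at z~.176
    box=(abs(P[...,0]-.5)<.4)&(abs(P[...,1])<.5)
    for z,t in((.176,.006),(.228,.01)):
        m=(box&(abs(P[...,2]-z)<t)).astype(np.uint8)
        N,L,S,C=cv2.connectedComponentsWithStats(m)
        for i in range(1,N):
            if S[i,4]>15:
                q=P[L==i]; print(n,z,C[i].round(),S[i,4],q.mean(0).round(3),q.min(0).round(3),q.max(0).round(3))
    m=(box&(P[...,2]>.006)&(P[...,2]<.018)&(hsv[...,1]<60)).astype(np.uint8)
    N,L,S,C=cv2.connectedComponentsWithStats(m)
    for i in range(1,N):
        if S[i,4]>80:
            q=P[L==i]; r=cv2.minAreaRect((q[:,:2]*1000).astype(np.float32)); print(n,'plate',C[i].round(),S[i,4],r)
```

```text
scene orange [240. 170.] 18 [0.352 0.345 0.053] [0.358 0.355 0.059]
scene orange [340. 235.] 18 [ 0.509 -0.163  0.065] [ 0.514 -0.153  0.071]
scene 0.176 [412. 196.] 281 [ 0.769 -0.217  0.176] [ 0.756 -0.443  0.17 ] [0.801 0.057 0.182]
scene 0.176 [307. 171.] 662 [0.523 0.084 0.176] [0.456 0.019 0.17 ] [0.592 0.154 0.182]
scene 0.228 [417. 187.] 524 [ 0.77  -0.225  0.228] [ 0.755 -0.444  0.218] [0.803 0.058 0.238]
scene 0.228 [309. 172.] 21 [0.5   0.033 0.226] [0.493 0.025 0.218] [0.509 0.041 0.231]
scene 0.228 [213. 230.] 22 [ 0.113 -0.031  0.229] [ 0.101 -0.058  0.218] [0.126 0.005 0.235]
scene plate [320. 217.] 1229 ((522.2919921875, 3.4696502685546875), (303.9813537597656, 152.09046936035156), 88.37889099121094)
scene plate [399. 221.] 1479 ((773.0125122070312, -191.05569458007812), (150.0010986328125, 222.602294921875), 2.353541374206543)
side orange [330. 210.] 36 [ 0.51  -0.151  0.054] [ 0.516 -0.144  0.068]
side orange [329. 330.] 73 [0.351 0.358 0.047] [0.36  0.364 0.058]
side 0.176 [253. 172.] 212 [ 0.764 -0.128  0.176] [ 0.752 -0.427  0.17 ] [0.778 0.064 0.182]
side 0.176 [299. 215.] 968 [0.521 0.097 0.176] [0.456 0.021 0.17 ] [0.591 0.158 0.182]
side 0.176 [134. 237.] 22 [0.892 0.321 0.171] [0.884 0.307 0.17 ] [0.898 0.335 0.172]
side 0.228 [252. 157.] 382 [ 0.765 -0.131  0.228] [ 0.753 -0.435  0.218] [0.78  0.066 0.238]
side 0.228 [313. 191.] 29 [0.499 0.042 0.225] [0.492 0.035 0.219] [0.508 0.048 0.23 ]
side plate [263. 207.] 1086 ((776.2733764648438, -188.4315185546875), (153.1038818359375, 229.05792236328125), 1.2167041301727295)
side plate [315. 255.] 848 ((520.6163330078125, 5.2822418212890625), (295.01971435546875, 149.770751953125), 88.48492431640625)
side plate [300. 253.] 458 ((545.547119140625, 32.672035217285156), (87.68761444091797, 169.37937927246094), 19.94594383239746)
```

```bash
python3 -m creep '[0,0,5,0, 0,0,5,0, 2.35,-4.8,0,-5.2, 2.35,-4.8,0,-5.2, 2.35,-4.8,0,-5.2, 2.35,-4.8,0,-5.2, 2.35,-4.8,0,-5.2, 2.35,-4.8,0,-5.2, 2.35,-4.8,0,-5.2, 2.35,-4.8,0,-5.2, 2.35,-4.8,0,-5.2, 2.35,-4.8,0,-5.2, 2.35,-4.8,0,-5.2, 2.35,-4.8,0,-5.2, 2.35,-4.8,0,-5.2, 2.35,-4.8,0,-5.2, 0,0,0,0, 0,0,0,0]'
python3 - <<'E'
from h import *
im,d,p=look('wrist'); save('w1.png',im); np.savez('w1.npz',im=im,d=d,xyz=p['xyz'],o=p['orientation'],K=p['intrinsics']); print(p['xyz'],p['orientation'],sense()['q'])
E
```

```text
clock: 2.35
position: [0.5095, -0.1522, 0.3309]
tcp_rot: [0.719, 0.695, -0.0, -0.0]
ft_force: [0.2, -0.8, 0.0]
opening: 1.001
grip_force: 0.0
[ 0.51247217 -0.07736403  0.47327387] [-0.15077675  0.00312862 -0.01628185  0.9884288 ] [-3.58552465e-01  2.02075132e-01  1.41296521e+00  1.28802234e-04
  1.52670013e+00 -3.25143098e-01]
```

View pics/w1.png

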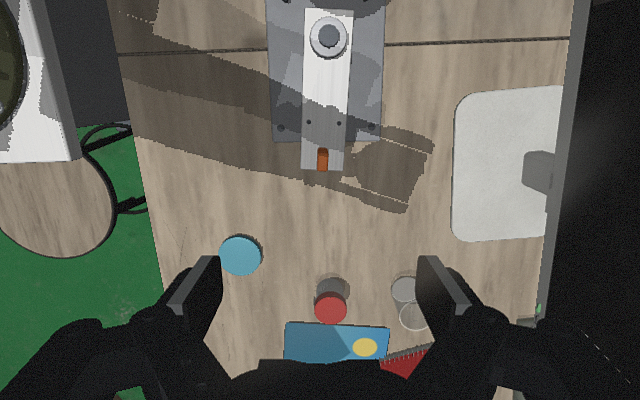

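The wrist view shows the carrier with its orange tab at (322,158) and plunger at (328,38), skewed slightly to the base plate. The petri dish is at (240,256), the red jar at (331,307) and the beaker at (408,300), all clear of the carrier.

Run:
```python
from h import *
f=np.load('w1.npz'); im,d=f['im'],f['d']; p=dict(xyz=f['xyz'],orientation=f['o'],intrinsics=f['K']); P=pts(d,p)
hsv=cv2.cvtColor(im,cv2.COLOR_RGB2HSV); v,u=np.mgrid[:400,:640]
roi=(u>230)&(u<420)&(v<200)
m=roi&(cv2.inRange(hsv,(5,130,80),(18,255,255))>0)
q=P[m]; print('tab',m.sum(),np.median(q,0)); top=q[q[:,2]>.062]; print('top',len(top),top.mean(0),cv2.minAreaRect((top[:,:2]*1000).astype(np.float32)))
m=roi&(abs(P[...,2]-.058)<.004)&(hsv[...,1]<80)&(v<80); print('plunger',m.sum(),P[m].mean(0))
m=roi&(abs(P[...,2]-.024)<.004)&(v>65)&(v<175); q=P[m]; print('plate',m.sum(),cv2.minAreaRect((q[:,:2]*1000).astype(np.float32)),q[:,1].min())
m=roi&(abs(P[...,2]-.012)<.004)&(hsv[...,1]<70); q=P[m]; print('base',m.sum(),cv2.minAreaRect((q[:,:2]*1000).astype(np.float32)),q.min(0))
for a,b in((260,300),(350,390)):
  e=[]
  for r in range(20,130,10):
    c=np.where(m[r])[0]
    e.append(P[r,c.min() if a<300 else c.max()][:2])
  e=np.array(e); k=np.polyfit(e[:,1],e[:,0],1); print('edge',k,np.polyval(k,[-.1,.088]))
```

```text
tab 231 [ 0.5136885  -0.15817899  0.06604145]
top 195 [ 0.51363003 -0.15983855  0.06615125] ((513.3588256835938, -159.77786254882812), (22.799272537231445, 12.553032875061035), 88.5469970703125)
plunger 366 [ 0.52482146 -0.01617161  0.057602  ]
plate 4459 ((517.1409912109375, -112.94683074951172), (135.86961364746094, 60.060020446777344), 85.4910888671875) -0.1818589193849674
base 9892 ((521.4437255859375, -55.671165466308594), (173.4642791748047, 149.95042419433594), 88.79852294921875) [ 0.44491927 -0.14372545  0.00819918]
edge [0.01718922 0.44833833] [0.44661941 0.44985098]
edge [0.02263365 0.59662186] [0.5943585  0.59861362]
```

```bash
python3 -m creep '[0.4,-0.8,-2.5,-10.3, 0,0,-2.5,-10.3, 0,0,-2.5,-10.3, 0,0,-2.5,-10.3, 0,0,-2.5,-10.3, 0,0,-2.5,-10.3, 0,0,-2.5,-10.3, 0,0,-2.5,-10.3, 0,0,-2.5,-10.1, 0,0,-2.5,0, 0,0,-2.5,0, 0,0,-2.2,0, 0,0,0,0, 0,0,0,0]' 100
python3 -m creep '[0,0,0,0, 0,0,0,0, 0,0,0,0, 0,0,0,0]' 0 60; python3 -c "
from h import *
print(sense()['q'],sense()['torque'])
im,d,p=look('wrist'); save('w2.png',im)"
```

```text
clock: 4.15
position: [0.5142, -0.1602, 0.0355]
tcp_rot: [0.999, -0.039, 0.001, 0.0]
ft_force: [0.7, 0.3, 0.9]
opening: 0.999
grip_force: 0.0
clock: 4.65
position: [0.5139, -0.1606, 0.0348]
tcp_rot: [0.999, -0.039, 0.0, 0.0]
ft_force: [-0.8, 1.5, 4.9]
opening: 0.27
grip_force: 59.1
[-3.70902351e-01  5.21308369e-01  1.71809562e+00  9.26560292e-05
  9.01612551e-01  1.27801031e+00] [0.04774387 0.13024416 0.06660452]
```

View pics/w2.png

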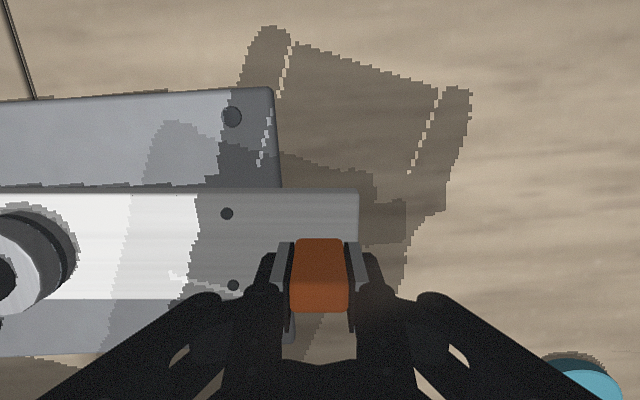

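The wrist view shows the orange tab at (320,275) held squarely between the pads, and the carrier lies slightly skewed on the plate. Next I align it.

```bash
python3 -m creep '[0.2,0,0,1.1, 0.2,0,0,1.1, 0.15,0,0,1.1, 0,0,0,0, 0,0,0,0]'
cat > chk.py <<'E'
from h import *
im,d,p=look('wrist'); P=pts(d,p); s=sense()
print(s['position'],s['ft_force'],s['torque'])
def fit(z,t,lo):  # far (+x) edge as x(y): topmost pixel per column at height z
    e=[]
    for c in range(5,345,10):
        r=np.where(abs(P[:,c,2]-z)<t)[0]
        if len(r)>5 and r.min()>3:e.append(P[r.min()+1,c,:2])
    e=np.array(e); 
    for _ in range(3):
        k=np.polyfit(e[:,1],e[:,0],1); g=abs(np.polyval(k,e[:,1])-e[:,0]); e=e[g<max(.0015,2*np.median(g))]
    return k,len(e),e[:,1].min(),e[:,1].max()
for z in(.012,.024):
    k,n,a,b=fit(z,.003,0); print(z,'slope',k[0].round(4),'x at y=-.1:',np.polyval(k,-.1).round(4),n,a,b)
save('c%d.png'%int(s['clock']*100),im)
E
python3 chk.py
```

```text
clock: 5.32
position: [0.5193, -0.1609, 0.0348]
tcp_rot: [1.0, -0.01, 0.0, 0.0]
ft_force: [-3.2, -0.1, 6.1]
opening: 0.269
grip_force: 59.2
[ 0.51924885 -0.16088516  0.03476345] [-2.83213568 -1.37697897  5.25744928] [-0.46801881  0.46255038  0.15066193]
0.012 slope 0.0238 x at y=-.1: 0.5949 24 -0.1238132817178201 -0.014153992640793756
0.024 slope 0.0184 x at y=-.1: 0.55 29 -0.15134767005298516 -0.010937073768408884
```

```bash
python3 -m creep '[0.02,1,0,0, 0.02,1,0,0, 0.02,1,0,0, 0.02,1,0,0, 0.02,1,0,0, 0,0,0,0]'; python3 chk.py
```

```text
clock: 6.12
position: [0.5206, -0.1092, 0.0348]
tcp_rot: [1.0, -0.01, 0.0, -0.0]
ft_force: [0.9, 5.5, 7.4]
opening: 0.271
grip_force: 60.0
[ 0.52059068 -0.10919158  0.03476052] [0.07713914 6.71117706 8.522797  ] [ 0.60001135 -0.03976541 -0.01050092]
0.012 slope 0.0183 x at y=-.1: 0.5953 34 -0.11981763583682448 0.038974214127730666
0.024 slope 0.0209 x at y=-.1: 0.5504 30 -0.11907732730740098 0.022129601564771367
```

```bash
python3 -m creep '[0.02,0.9,0,0, 0.02,0.9,0,0, 0.02,0.9,0,0, 0.02,0.9,0,0, 0,0.4,0,0, 0,0,0,0, 0,0,0,0]';python3 -m creep '[0,0.3,0,0, 0,0.2,0,0, 0,0,0,0]';python3 -m creep '[0,0.2,0,0, 0,0.2,0,0, 0,0,0,0]'
```

```text
clock: 7.05
position: [0.5214, -0.0697, 0.0348]
tcp_rot: [1.0, -0.01, 0.0, -0.0]
ft_force: [0.5, 2.2, 6.7]
opening: 0.267
grip_force: 59.9
clock: 7.42
position: [0.5214, -0.0652, 0.0348]
tcp_rot: [1.0, -0.01, 0.001, 0.0]
ft_force: [-0.7, -3.2, 6.6]
opening: 0.275
grip_force: 59.9
clock: 7.8
position: [0.5213, -0.0612, 0.0347]
tcp_rot: [1.0, -0.01, 0.001, 0.0]
ft_force: [-0.3, -3.1, 6.5]
opening: 0.271
grip_force: 59.9
```

```bash
python3 -m creep '[0,0.2,0,0, 0,0.1,0,0, 0,0,0,0]';python3 -m creep '[0,0.15,0,0, 0,0,0,0]';python3 -m creep '[0,0.15,0,0, 0,0,0,0]'
```

```text
clock: 8.18
position: [0.5214, -0.0583, 0.0348]
tcp_rot: [1.0, -0.01, 0.001, 0.0]
ft_force: [0.1, -3.8, 6.2]
opening: 0.272
grip_force: 59.9
clock: 8.43
position: [0.5214, -0.0573, 0.0348]
tcp_rot: [1.0, -0.01, 0.001, 0.001]
ft_force: [0.1, -9.2, 5.7]
opening: 0.268
grip_force: 60.0
clock: 8.68
position: [0.5213, -0.0573, 0.0348]
tcp_rot: [1.0, -0.01, 0.001, 0.002]
ft_force: [-0.2, -23.3, 4.8]
opening: 0.265
grip_force: 60.0
```

Felt the end stop: 23 N with no further advance. Releasing and rising.

```bash
python3 -m creep '[0,0,0,0, 0,0,0,0, 0,0,0,0]' 65
python3 -m creep '[0,0,4,0, 0,-0.5,5,0, 0,-0.5,5,0, 0,0,5,0, 0,0,5,0, 0,0,3,0, -2,2,0,0, -2,2,0,0, -2,2,0,0, 0,0,0,0, 0,0,0,0]' 65
cat > chk2.py <<'E'
from h import *
print(sense()['position'],sense()['ft_force'],sense()['q'])
im,d,p=look('wrist'); save('w3.png',im); P=pts(d,p)
hsv=cv2.cvtColor(im,cv2.COLOR_RGB2HSV)
print('tab',np.median(P[(cv2.inRange(hsv,(5,130,80),(18,255,255))>0)&(P[...,2]>.05)],0))
near=(np.hypot(P[...,0]-.524,P[...,1]-.088)<.08)
m=near&(abs(P[...,2]-.176)<.003)&(hsv[...,2]>130); q=P[m]; (c,r)=cv2.minEnclosingCircle(q[:,:2].astype(np.float32)); print('wheel',m.sum(),c,r)
m=near&(abs(P[...,2]-.228)<.005); q=P[m]; print('knob',m.sum(),q.mean(0),q.min(0),q.max(0))
E
python3 chk2.py
```

```text
clock: 9.05
position: [0.5208, -0.0551, 0.0341]
tcp_rot: [1.0, -0.01, -0.0, -0.0]
ft_force: [0.6, 0.5, -0.8]
opening: 0.647
grip_force: 0.0
clock: 10.42
position: [0.4613, -0.0056, 0.3043]
tcp_rot: [1.0, -0.01, 0.0, 0.0]
ft_force: [-0.2, 1.4, -0.5]
opening: 0.65
grip_force: 0.0
[ 0.46126947 -0.00562616  0.30432096] [-0.16893872  1.43089746 -0.49024432] [-9.16127057e-02  4.89711020e-02  1.64545309e+00 -1.44642651e-05
  1.44699069e+00  1.49951844e+00]
tab [ 0.51721603 -0.04939076  0.06509841]
wheel 18195 (0.5246482491493225, 0.08654489368200302) 0.06764336675405502
knob 539 [0.50212598 0.03596422 0.2270652 ] [0.49273616 0.02805612 0.22304081] [0.51042411 0.04521428 0.22932255]
```

View pics/w3.png

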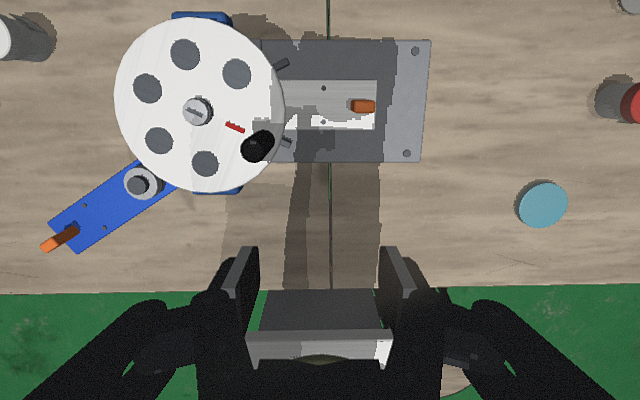

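The view shows the carrier's tab at (362,106) on the plate, the wheel centred at (199,105) and the knob top near (253,150). Rechecking the tab position with a tighter mask and the scene camera.

Run:
```python
from h import *
for n in('wrist','scene'):
    im,d,p=look(n);P=pts(d,p);hsv=cv2.cvtColor(im,cv2.COLOR_RGB2HSV)
    m=(cv2.inRange(hsv,(5,130,60),(18,255,255))>0)&(abs(P[...,1]+.05)<.05)&(abs(P[...,0]-.52)<.05)
    q=P[m]; print(n,m.sum(),q.mean(0),q.min(0),q.max(0))
    t=q[q[:,2]>.061]; print(cv2.minAreaRect((t[:,:2]*1000).astype(np.float32)))
    if n=='wrist':
        m=(abs(P[...,2]-.024)<.003)&(abs(P[...,0]-.52)<.04)&(P[...,1]<-.03);q=P[m];print('plate end',np.percentile(q[:,1],[0,1,5]),q[:,0].min(),q[:,0].max())
        m=(abs(P[...,2]-.012)<.003)&(abs(P[...,0]-.52)<.09)&(P[...,1]<-.03);q=P[m];print('base end',np.percentile(q[:,1],[0,1,5]),q[:,0].min(),q[:,0].max())
```

```text
wrist 296 [ 0.52167286 -0.05643241  0.06843691] [ 0.51487316 -0.06986167  0.03446279] [ 0.53793891 -0.00873239  0.44648   ]
((524.7174072265625, -38.732444763183594), (63.843257904052734, 14.942975997924805), 79.3892822265625)
plate end [-0.39289525 -0.37517375 -0.36467766] 0.4915993323599289 0.551712267374427
base end [-0.39373519 -0.36506392 -0.13945528] 0.4455564813334718 0.596185657455147
scene 38 [ 0.51671085 -0.06285067  0.05403913] [ 0.51231332 -0.07214018  0.02673933] [ 0.52508303 -0.05041893  0.07189545]
((519.3950805664062, -61.441650390625), (22.661746978759766, 10.612829208374023), 80.62223815917969)
```

```bash
python3 -m creep '[1.4,1.4,0,0, 1.4,1.4,0,0, 1.3,1.4,0,0, 0,0,-3,0, 0,0,-3,0, 0,0,-2.4,0, 0,0,-2.4,0, 0,0,0,0, 0,0,0,0]' 45
python3 -m creep '[0,0,0,0, 0,0,0,0, 0,0,0,0]' 0 40
python3 - <<'E'
import numpy as np
a=np.radians(245.6-20*np.arange(19)); p=5.5*np.c_[np.cos(a),np.sin(a)]; d=np.diff(np.round(p,2),axis=0).round(2)
for i,r in enumerate(d): print(round(245.6-20*(i+1),1), f'{r[0]:g},{r[1]:g},0,0,')
E
cat > f.py <<'E'
from h import *
s=sense(); P=np.array(s['position'])[:2]-[.5246,.0865]; f=np.array(s['ft_force'])[:2]; r=P/np.hypot(*P); t=np.array([r[1],-r[0]])
print('ang %.1f rad %.4f z %.4f Fr %.1f drag %.1f op %.2f clk %.2f'%(np.degrees(np.arctan2(P[1],P[0]))%360,np.hypot(*P),s['position'][2],f@r,-f@t,s['opening'],s['clock']))
E
python3 f.py
```

```text
clock: 11.7
position: [0.5026, 0.0368, 0.1972]
tcp_rot: [1.0, -0.01, 0.0, -0.0]
ft_force: [0.2, 0.1, 0.0]
opening: 0.45
grip_force: 0.0
clock: 12.08
position: [0.5029, 0.0373, 0.1976]
tcp_rot: [1.0, -0.01, 0.002, -0.001]
ft_force: [2.4, 6.9, 2.7]
opening: 0.195
grip_force: 39.4
225.6 -1.58,1.08,0,0,
205.6 -1.11,1.55,0,0,
185.6 -0.51,1.84,0,0,
165.6 0.14,1.91,0,0,
145.6 0.79,1.74,0,0,
125.6 1.34,1.36,0,0,
105.6 1.72,0.83,0,0,
85.6 1.9,0.18,0,0,
65.6 1.85,-0.47,0,0,
45.6 1.58,-1.08,0,0,
25.6 1.11,-1.55,0,0,
5.6 0.51,-1.84,0,0,
-14.4 -0.14,-1.91,0,0,
-34.4 -0.79,-1.74,0,0,
-54.4 -1.34,-1.36,0,0,
-74.4 -1.72,-0.83,0,0,
-94.4 -1.9,-0.18,0,0,
-114.4 -1.85,0.47,0,0,
ang 246.2 rad 0.0538 z 0.1976 Fr -7.3 drag -0.6 op 0.20 clk 12.07
```

```bash
python3 -m creep '[-0.79,0.54,0,0, -0.79,0.54,0,0, -1.11,1.55,0,0, -0.51,1.84,0,0]'; python3 f.py; python3 -m creep '[0.14,1.91,0,0, 0.79,1.74,0,0, 1.34,1.36,0,0]'; python3 f.py
```

```text
clock: 12.58
position: [0.4706, 0.0818, 0.1976]
tcp_rot: [1.0, -0.011, 0.002, -0.0]
ft_force: [19.1, 1.8, -1.6]
opening: 0.196
grip_force: 39.5
ang 185.0 rad 0.0542 z 0.1976 Fr -19.2 drag -0.1 op 0.20 clk 12.57
clock: 12.95
position: [0.4931, 0.1321, 0.1975]
tcp_rot: [1.0, -0.01, 0.001, 0.0]
ft_force: [5.4, -9.0, 7.0]
opening: 0.193
grip_force: 40.6
ang 124.6 rad 0.0554 z 0.1975 Fr -10.5 drag 0.7 op 0.19 clk 12.95
```

```bash
python3 -m creep '[1.77,0.8,0,0, 1.93,0.15,0,0, 1.85,-0.47,0,0]'; python3 f.py; python3 -m creep '[1.58,-1.08,0,0, 1.11,-1.55,0,0, 0.51,-1.84,0,0]'; python3 f.py; python3 -m creep '[-0.14,-1.91,0,0, -0.79,-1.74,0,0]'; python3 f.py
```

```text
clock: 13.32
position: [0.549, 0.1376, 0.1975]
tcp_rot: [1.0, -0.01, 0.001, -0.001]
ft_force: [-2.9, -1.9, 9.5]
opening: 0.198
grip_force: 41.0
ang 64.5 rad 0.0566 z 0.1975 Fr -2.9 drag 1.8 op 0.20 clk 13.32
clock: 13.7
position: [0.581, 0.0916, 0.1974]
tcp_rot: [1.0, -0.01, 0.001, -0.0]
ft_force: [-7.7, 0.3, 10.9]
opening: 0.199
grip_force: 41.0
ang 5.2 rad 0.0566 z 0.1974 Fr -7.6 drag 1.0 op 0.20 clk 13.70
clock: 13.95
position: [0.5709, 0.0551, 0.1974]
tcp_rot: [1.0, -0.01, 0.0, -0.001]
ft_force: [-9.2, 10.2, 11.7]
opening: 0.197
grip_force: 41.3
ang 325.9 rad 0.0560 z 0.1974 Fr -13.4 drag 3.3 op 0.20 clk 13.95
```

```bash
sed -i 's/\[.5246,.0865\]/[.5258,.0872]/' f.py
python3 - <<'E'
import numpy as np
a=np.radians(-34.4-10*np.arange(37)); p=5.5*np.c_[np.cos(a),np.sin(a)]; d=np.diff(np.round(p,2),axis=0).round(2)
for i,r in enumerate(d): print(round(-34.4-10*(i+1),1), f'{r[0]:g},{r[1]:g},0,0,',end='|')
E
python3 f.py; python3 -m creep '[-0.62,-0.67,0,0, -0.71,-0.52,0,0]'; python3 f.py
```

```text
-44.4 -0.61,-0.74,0,0,|-54.4 -0.73,-0.62,0,0,|-64.4 -0.82,-0.49,0,0,|-74.4 -0.9,-0.34,0,0,|-84.4 -0.94,-0.17,0,0,|-94.4 -0.96,-0.01,0,0,|-104.4 -0.95,0.15,0,0,|-114.4 -0.9,0.32,0,0,|-124.4 -0.84,0.47,0,0,|-134.4 -0.74,0.61,0,0,|-144.4 -0.62,0.73,0,0,|-154.4 -0.49,0.82,0,0,|-164.4 -0.34,0.9,0,0,|-174.4 -0.17,0.94,0,0,|-184.4 -0.01,0.96,0,0,|-194.4 0.15,0.95,0,0,|-204.4 0.32,0.9,0,0,|-214.4 0.47,0.84,0,0,|-224.4 0.61,0.74,0,0,|-234.4 0.73,0.62,0,0,|-244.4 0.82,0.49,0,0,|-254.4 0.9,0.34,0,0,|-264.4 0.94,0.17,0,0,|-274.4 0.96,0.01,0,0,|-284.4 0.95,-0.15,0,0,|-294.4 0.9,-0.32,0,0,|-304.4 0.84,-0.47,0,0,|-314.4 0.74,-0.61,0,0,|-324.4 0.62,-0.73,0,0,|-334.4 0.49,-0.82,0,0,|-344.4 0.34,-0.9,0,0,|-354.4 0.17,-0.94,0,0,|-364.4 0.01,-0.96,0,0,|-374.4 -0.15,-0.95,0,0,|-384.4 -0.32,-0.9,0,0,|-394.4 -0.47,-0.84,0,0,|ang 324.6 rad 0.0554 z 0.1974 Fr -13.4 drag 3.0 op 0.20 clk 13.95
clock: 14.2
position: [0.5582, 0.0431, 0.1976]
tcp_rot: [1.0, -0.01, 0.002, -0.0]
ft_force: [4.9, 1.6, 5.7]
opening: 0.196
grip_force: 40.5
ang 306.3 rad 0.0547 z 0.1976 Fr 1.6 drag 4.9 op 0.20 clk 14.20
```

```bash
python3 -m creep '[-0.82,-0.49,0,0]'; python3 f.py;  python3 -m creep '[-0.9,-0.34,0,0]'; python3 f.py
```

```text
clock: 14.32
position: [0.5501, 0.0381, 0.1976]
tcp_rot: [1.0, -0.01, 0.002, 0.0]
ft_force: [4.1, 2.8, 6.1]
opening: 0.193
grip_force: 40.6
ang 296.4 rad 0.0548 z 0.1976 Fr -0.7 drag 4.9 op 0.19 clk 14.32
clock: 14.45
position: [0.5411, 0.0347, 0.1975]
tcp_rot: [1.0, -0.01, 0.002, 0.0]
ft_force: [6.8, 0.5, 5.8]
opening: 0.192
grip_force: 40.5
ang 286.3 rad 0.0547 z 0.1975 Fr 1.4 drag 6.6 op 0.19 clk 14.45
```

```bash
python3 -m creep '[-0.94,-0.17,0,0]'; python3 f.py;  python3 -m creep '[-0.96,-0.01,0,0]'; python3 f.py; python3 -m creep '[-0.95,0.15,0,0]'; python3 f.py
```

```text
clock: 14.58
position: [0.5318, 0.0328, 0.1976]
tcp_rot: [1.0, -0.01, 0.002, 0.0]
ft_force: [7.1, 0.1, 5.2]
opening: 0.195
grip_force: 40.5
ang 276.3 rad 0.0547 z 0.1976 Fr 0.7 drag 7.1 op 0.19 clk 14.57
clock: 14.7
position: [0.5222, 0.0327, 0.1975]
tcp_rot: [1.0, -0.01, 0.002, 0.0]
ft_force: [7.2, -0.7, 4.2]
opening: 0.201
grip_force: 40.4
ang 266.2 rad 0.0547 z 0.1975 Fr 0.2 drag 7.3 op 0.20 clk 14.70
clock: 14.82
position: [0.5127, 0.0341, 0.1975]
tcp_rot: [1.0, -0.011, 0.002, 0.0]
ft_force: [7.9, -1.3, 4.7]
opening: 0.193
grip_force: 40.4
ang 256.2 rad 0.0547 z 0.1975 Fr -0.6 drag 8.0 op 0.19 clk 14.82
```

```bash
for i in 1 2 3; do python3 -m creep '[0,0,0,0]' >/dev/null; python3 f.py; done
```

```text
ang 255.7 rad 0.0546 z 0.1975 Fr 2.3 drag 6.7 op 0.19 clk 14.95
ang 256.1 rad 0.0546 z 0.1975 Fr 3.0 drag 5.2 op 0.20 clk 15.07
ang 256.2 rad 0.0546 z 0.1975 Fr 2.7 drag 5.8 op 0.19 clk 15.20
```

Run:
```python
from h import *
a=np.load('side0.npz')['im']; b,d,p=look('side'); np.savez('side1.npz',im=b,d=d)
c=np.hstack([cv2.resize(x[195:285,260:350],None,fx=4.4,fy=4.4,interpolation=cv2.INTER_CUBIC) for x in(a,b)])
save('cmp.png',c)
```

```text
(no output)
```

View pics/cmp.png

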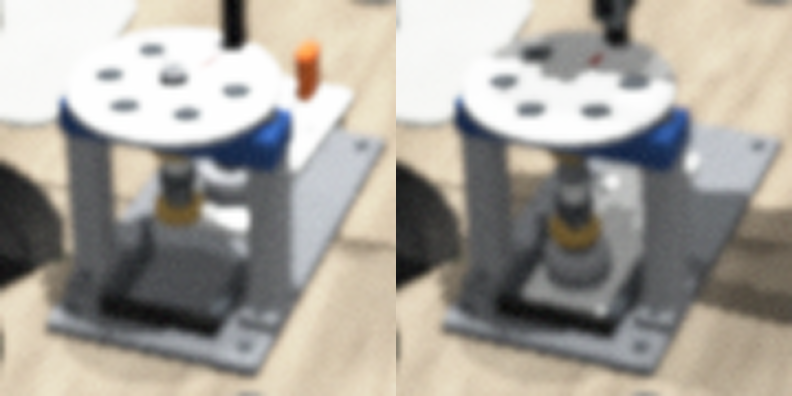

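Crop of the side view, before (left) and now (right). The die is under the foot, and the brass foot has dropped from about (179,208) to (574,232) in crop pixels. Measuring that drop gives the contact angle independently of the forces.

Run:
```python
from h import *
p=vision.camera_params('side'); K=np.array(p['intrinsics']); Rm=R.from_quat(p['orientation']).as_matrix()
def pr(w):
    c=Rm.T@(np.array(w)-p['xyz']); return np.array([K[0,2]+K[0,0]*c[0]/-c[2],K[1,2]-K[1,1]*c[1]/-c[2]])
z=.070; A=np.array([.5255,.0873,0]); j=(pr(A+[0,0,.058])-pr(A+[0,0,.078]))/20; print('px per mm down',j,pr(A+[0,0,.076]),pr(A+[0,0,.058]))
prof=[]
for n in('side0','side1'):
    im=np.load(n+'.npz')['im'].astype(float); 
    w=np.clip(im[...,0]-im[...,2]-25,0,None); w[:236]=0; w[254:]=0; w[:,:293]=0; w[:,309:]=0
    v,u=np.mgrid[:400,:640]; print(n,'centroid',(w*u).sum()/w.sum(),(w*v).sum()/w.sum(),w.sum())
    q=w[232:258,297:304].mean(1); print(q.round().astype(int)); prof.append(q)
from scipy.interpolate import interp1d
x=np.arange(26.)
def shift(s):
    f=interp1d(x+s,prof[0],bounds_error=False,fill_value=0)(x); g=(f@prof[1])/(f@f); return ((prof[1]-g*f)**2).sum()
S=np.arange(2,10,.05); s=S[np.argmin([shift(t) for t in S])]; print('shift px',s,'mm',s/j[1],'deg',s/j[1]*15)
```

```text
px per mm down [0.01230562 0.28393063] [299.87020898 242.38296625] [300.09154249 247.48984819]
side0 centroid 300.19394512772 242.84673604541155 1057.0
[ 0  0  0  0  0  0  0  0  1  5 20 33 32 16  0  0  0  0  0  0  0  0  0  0
  0  0]
side1 centroid 299.99211218229624 247.8150744960561 1141.0
[ 0  0  0  0  0  0  0  0  0  0  0  0  0  1  7 21 32 31 20  0  0  0  0  0
  0  0]
shift px 5.099999999999989 mm 17.96213390039088 deg 269.4320085058632
```

Vision puts contact at 262–269° of turn and the forces suggest about the same, so the quarter turn ends at about 355°. I'm at about 350°: 5° more, then release.

```bash
python3 -m creep '[-0.46,0.12,0,0]'; python3 f.py; python3 -m creep '[0,0,0,0, 0,0,0,0, 0,0,0,0]' 45; python3 f.py; python3 -m creep '[0,0,2,0, 0,0,3,0, 0,0,4,0, -1,0,4,0, -3,-3,3,0, -3,-3,0,0, 0,0,0,0, 0,0,0,0]' 45
python3 - <<'E'
from h import *
im,d,p=look('wrist'); save('w5.png',im); P=pts(d,p)
m=(np.hypot(P[...,0]-.5258,P[...,1]-.0872)<.08)&(abs(P[...,2]-.228)<.005); k=P[m].mean(0)[:2]-[.5258,.0872]; print(m.sum(),np.degrees(np.arctan2(k[1],k[0]))%360)
im,d,p=look('scene'); save('s5.png',im); print(sense()['ft_force'])
E
```

```text
clock: 15.38
position: [0.5086, 0.0353, 0.1975]
tcp_rot: [1.0, -0.01, 0.002, 0.0]
ft_force: [8.5, -3.3, 5.5]
opening: 0.196
grip_force: 40.5
ang 251.6 rad 0.0547 z 0.1975 Fr 0.5 drag 9.1 op 0.20 clk 15.38
clock: 15.75
position: [0.5072, 0.0357, 0.1961]
tcp_rot: [1.0, -0.01, -0.0, -0.0]
ft_force: [-0.4, 0.0, 0.2]
opening: 0.453
grip_force: 0.0
ang 250.1 rad 0.0548 z 0.1961 Fr 0.1 drag -0.4 op 0.45 clk 15.75
clock: 16.75
position: [0.4375, -0.0243, 0.3562]
tcp_rot: [1.0, -0.01, -0.0, -0.0]
ft_force: [0.0, -0.5, 0.4]
opening: 0.446
grip_force: 0.0
433 273.669587774992
[ 0.1312379   0.04242522 -0.5423354 ]
```

View pics/w5.png

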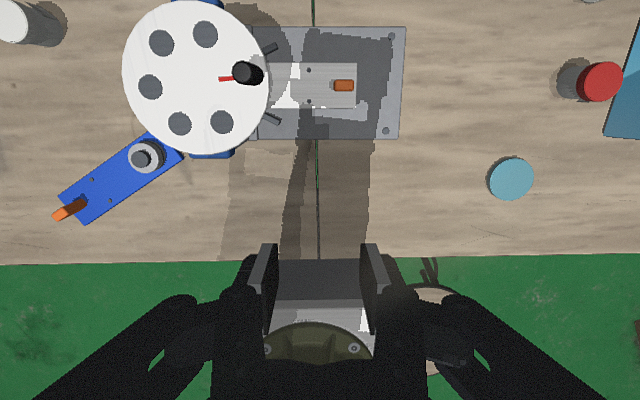

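The wheel has sprung back further than expected: the knob is now at (247,73) and the red mark at (225,79). The carrier and bystanders look undisturbed. I'll measure the wheel angle before and after using the red mark.

Run:
```python
from h import *
W=[]
def mark(im,p,nm):
    hsv=cv2.cvtColor(im,cv2.COLOR_RGB2HSV); m=cv2.inRange(hsv,(0,120,80),(6,255,255))|cv2.inRange(hsv,(172,120,80),(180,255,255))
    v,u=np.where(m>0); q=np.array([ray(a,b,p,.1765)[:2] for a,b in zip(u,v)])-[.5255,.0871]
    q=q[np.hypot(*q.T)<.06]; c=q.mean(0); print(nm,len(q),'mark',np.degrees(np.arctan2(c[1],c[0]))%360,np.hypot(*c))
    e=cv2.fitLine(q.astype(np.float32),cv2.DIST_L2,0,.01,.01).ravel(); print(' dir',np.degrees(np.arctan2(e[1],e[0]))%180)
im,d,p=look('wrist'); mark(im,p,'now')
s5=cv2.imread('pics/s5.png')[...,::-1].copy(); ps=vision.camera_params('scene')
mark(np.load('scene0.npz')['im'],ps,'scene0') if True else 0
mark(s5,ps,'scene5')
# w3 camera pose: same orientation, offset of camera from TCP
im3=cv2.imread('pics/w3.png')[...,::-1].copy()
p3=dict(p); s=sense(); p3['xyz']=np.array(p['xyz'])+np.array([.46126947,-.00562616,.30432096])-np.array(s['position']); mark(im3,p3,'w3')
```

```text
now 58 mark 273.24619414766374 0.02954331079186302
 dir 92.38756
scene0 0 mark nan nan<stdin>:6: RuntimeWarning: Mean of empty slice.
  ret = um.true_divide(
Traceback (most recent call last):
cv2.error: OpenCV(4.12.0) /io/opencv/modules/imgproc/src/linefit.cpp:50: error: (-215:Assertion failed) count > 0 in function 'fitLine2D_wods'
```

```bash
python3 -m creep '[3,2,0,0, 3,2,0,0, 3.1,1.7,0,0, 0,0,-4,0, 0,0,-4,0, 0,0,-4,0, 0,0,-3.9,0, 0,0,0,0, 0,0,0,0]' 45
python3 -m creep '[0,0,0,0, 0,0,0,0, 0,0,0,0]' 0 60; python3 f.py
cat > mk.py <<'E'
from h import *
im,d,p=look('wrist'); save('m%d.png'%int(sense()['clock']*100),im)
hsv=cv2.cvtColor(im,cv2.COLOR_RGB2HSV); m=cv2.inRange(hsv,(0,110,60),(6,255,255))|cv2.inRange(hsv,(172,110,60),(180,255,255))
v,u=np.where(m>0); q=np.array([ray(a,b,p,.1765)[:2] for a,b in zip(u,v)]).reshape(-1,2)-[.5255,.0871]
q=q[np.hypot(*q.T)<.06]; c=q.mean(0); print(len(q),'mark',np.degrees(np.arctan2(c[1],c[0]))%360,np.hypot(*c))
E
python3 mk.py
```

```text
clock: 18.02
position: [0.529, 0.0328, 0.1987]
tcp_rot: [1.0, -0.01, 0.001, -0.0]
ft_force: [-0.5, -0.3, 0.8]
opening: 0.448
grip_force: 0.0
clock: 18.4
position: [0.529, 0.0328, 0.199]
tcp_rot: [1.0, -0.01, 0.001, -0.0]
ft_force: [-0.8, 1.1, 5.4]
opening: 0.188
grip_force: 58.5
ang 273.3 rad 0.0545 z 0.1990 Fr -1.1 drag -0.7 op 0.19 clk 18.40
180 mark 273.7336696749155 0.03080869376137114
```

```bash
python3 -m creep '[-1.06,0.04,0,0]'; python3 f.py; python3 mk.py; python3 -m creep '[-0.6,0.13,0,0]'; python3 f.py; python3 mk.py
```

```text
clock: 18.58
position: [0.5189, 0.0329, 0.199]
tcp_rot: [1.0, -0.01, 0.002, 0.0]
ft_force: [7.8, 1.4, 4.3]
opening: 0.185
grip_force: 59.3
ang 262.8 rad 0.0548 z 0.1990 Fr -2.3 drag 7.6 op 0.18 clk 18.57
192 mark 263.8850561317231 0.031075208059933322
clock: 18.75
position: [0.5129, 0.0339, 0.199]
tcp_rot: [1.0, -0.01, 0.003, 0.0]
ft_force: [8.3, -3.1, 3.2]
opening: 0.189
grip_force: 59.2
ang 256.4 rad 0.0548 z 0.1990 Fr 1.1 drag 8.8 op 0.19 clk 18.75
195 mark 257.7961332279823 0.030965878984880242
```

```bash
python3 -m creep '[-0.65,0.2,0,0]'; python3 f.py; python3 mk.py; python3 -m creep '[0,0,0,0, 0,0,0,0]' 45; python3 mk.py; python3 -m creep '[0,0,2,0, 0,0,3,0, 0,0,4,0, -1,0,4,0, -3,-3,3,0, -3,-3,0,0, 0,0,0,0, 0,0,0,0]' 45; python3 mk.py
python3 - <<'E'
from h import *
im,d,p=look('side'); a=np.load('side1.npz')['im']
w=[np.clip(x[236:256,293:309,0].astype(float)-x[236:256,293:309,2]-25,0,None) for x in(np.load('side0.npz')['im'],a,im)]
print([ (x.sum(1)@np.arange(236,256))/x.sum() for x in w])
E
```

```text
clock: 18.92
position: [0.5066, 0.0356, 0.199]
tcp_rot: [1.0, -0.011, 0.003, 0.001]
ft_force: [8.7, -5.2, 4.6]
opening: 0.189
grip_force: 59.4
ang 249.6 rad 0.0551 z 0.1990 Fr 1.8 drag 9.9 op 0.19 clk 18.93
202 mark 251.06178587092103 0.031032498935700148
clock: 19.23
position: [0.5051, 0.0363, 0.1975]
tcp_rot: [1.0, -0.01, -0.0, -0.0]
ft_force: [-0.5, 0.4, -0.5]
opening: 0.451
grip_force: 0.0
210 mark 272.64062680884865 0.030846549310337215
clock: 20.27
position: [0.4354, -0.0236, 0.3572]
tcp_rot: [1.0, -0.01, -0.0, -0.0]
ft_force: [-0.5, -0.4, 0.3]
opening: 0.447
grip_force: 0.0
59 mark 272.4163798792483 0.029743956829648463
[np.float64(242.84673604541155), np.float64(247.8150744960561), np.float64(247.896261682243)]
```

Springback is really about 0.37 rad, and the drag suggests the squeeze is slightly low (9.9 N against about 12 N expected). I'll regrip once and go about 10° further, still far below the limit.

```bash
python3 -m creep '[3,2,0,0, 3.1,2,0,0, 3.15,1.65,0,0, 0,0,-4,0, 0,0,-4,0, 0,0,-4,0, 0,0,-4,0, 0,0,0,0, 0,0,0,0]' 45
python3 -m creep '[0,0,0,0, 0,0,0,0, 0,0,0,0]' 0 60; python3 f.py; python3 mk.py
python3 -m creep '[-1.01,0.05,0,0, -0.98,0.23,0,0]'; python3 f.py; python3 mk.py;python3 -m creep '[-0.85,0.38,0,0]'; python3 f.py; python3 mk.py
```

```text
clock: 21.5
position: [0.5285, 0.0331, 0.1987]
tcp_rot: [1.0, -0.01, 0.001, -0.0]
ft_force: [0.5, 1.6, 1.5]
opening: 0.45
grip_force: 0.0
clock: 21.88
position: [0.5284, 0.0327, 0.199]
tcp_rot: [1.0, -0.01, 0.001, 0.0]
ft_force: [-0.8, -0.8, 5.5]
opening: 0.185
grip_force: 58.4
ang 272.7 rad 0.0545 z 0.1990 Fr 0.7 drag -0.8 op 0.18 clk 21.88
182 mark 272.9710512597487 0.030896103281095485
clock: 22.18
position: [0.509, 0.0349, 0.1991]
tcp_rot: [1.0, -0.01, 0.003, 0.001]
ft_force: [8.0, -4.0, 2.3]
opening: 0.19
grip_force: 59.0
ang 252.2 rad 0.0549 z 0.1991 Fr 1.4 drag 8.9 op 0.19 clk 22.18
197 mark 253.3915971608832 0.031041145557113476
clock: 22.35
position: [0.5007, 0.0382, 0.199]
tcp_rot: [1.0, -0.011, 0.002, 0.001]
ft_force: [7.1, -9.2, 3.9]
opening: 0.185
grip_force: 59.6
ang 242.8 rad 0.0550 z 0.1990 Fr 4.9 drag 10.5 op 0.19 clk 22.35
205 mark 244.38168622694826 0.03097066409450581
```

```bash
python3 -m creep '[0,0,0,0, 0,0,0,0]' 45; python3 mk.py; python3 -m creep '[0,0,2,0, 0,0,3,0, 0,0,4,0, -1,0,4,0, -3,-3,3,0, -3,-3,0,0, 0,0,0,0, 0,0,0,0]' 45; python3 mk.py
python3 -c "
from h import *
im,d,p=look('scene'); P=pts(d,p); h=cv2.cvtColor(im,cv2.COLOR_RGB2HSV)
m=(cv2.inRange(h,(5,130,60),(18,255,255))>0)&(abs(P[...,1]+.05)<.05)&(abs(P[...,0]-.52)<.05);print(m.sum(),P[m].mean(0))
print(sense()['ft_force'])"
```

```text
clock: 22.65
position: [0.4995, 0.0395, 0.1976]
tcp_rot: [1.0, -0.01, 0.0, -0.0]
ft_force: [-1.4, -0.8, -1.8]
opening: 0.447
grip_force: 0.0
213 mark 267.3225267779651 0.030876241489930793
clock: 23.7
position: [0.4296, -0.0205, 0.3573]
tcp_rot: [1.0, -0.01, 0.0, -0.0]
ft_force: [-0.9, -0.6, -0.7]
opening: 0.451
grip_force: 0.0
61 mark 267.4829316252361 0.030067682530438823
38 [ 0.5165114  -0.06312849  0.05445488]
[ 0.10484395 -0.2790793   0.20151441]
```

```bash
python3 -c "
from plant import order
print(order.job_done())"
```

```text
the job is handed in; nothing more can be done
None
```

The job is handed in: the carrier is home against the end stop and the die is clamped at an estimated 45–50 N (contact angle known to about ±10°), after I regripped twice to tighten because the wheel sprang back about 0.37 rad rather than 0.2; estimated peak about 65 N, bystanders not touched.

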